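Open the cooler's filler cap

ROBOT

A 7-joint arm with a two-finger parallel gripper is mounted at the origin on the work surface. World frame = base frame: x ahead of the robot, y to its left, z up, the work surface at z = 0. Lengths are in m, angles in rad, forces in N, time in s.
With the tool pointing down it reaches from about 0.4 to 0.85 m from the base axis. Payload 10.4 kg.
Tool frame: the origin (TCP) lies at the very end of the fingers, on their centre line; the grasp point (between the pads) lies r.grasp_offset behind it (r.grasp_offset is the distance from the TCP to the grasp point, in m); z points along the fingers, y is the direction in which the jaws open and shut (so a half turn about z gives the same grasp; the last joint's range is limited). The gripper opens to 87 mm and grips with 3 to 60 N. Pads are 19 mm wide; open, the fingers measure 117 mm over their backs; the gripper's body (75 mm by 190 mm) begins 51 mm behind the grasp point.
Start: joints at [1.165, 0.332, -0.065, 1.46, 0.022, 1.35, -0.088], TCP at [0.233, -0.58, 0.223] pointing down, gripper open.
Joint ranges: [-2.6, 2.6], [-0.5, 2.12], [-1.47, 1.34], [0.16, 2.42], [-1.27, 4.41], [0.06, 2.06], [-2.6, 2.6]. Speed limits (rad/s): [2.22, 2.22, 2.79, 2.79, 3.14, 3.14, 3.14].

INTERFACE

Orientations are given as a unit quaternion [x, y, z, w].
In Python, from bench import read_state, cams, job, r gives the robot as it stands. The module is installed in compiled form; this text tells all that it offers.
- The arm moves only by the tool arm_command, never from a script. Its argument "increments" is a list of rows, each an object of numbers: "gripper": the opening in per cent of the stroke, from 0 (shut) to 100 (fully open); "dx", "dy", "dz": the shift along the tool's x, y, z in m; "spin": the turn about the tool's z in degrees. In form: [{"gripper": .., "dx": .., "dy": .., "dz": .., "spin": ..}, ...]. A call has exactly 8 rows; each row shifts and turns the commanded pose from where the row before left it, along the tool's axes as they then stand; what a row does not reach is not made up. A row lasts 1/8 s, in which the tool goes at most 62.5 mm and 10.7 degrees, less where a joint would pass 70% of its speed; a pose out of reach is approached as far as the arm can. A call with a gripper value outside its range is refused whole. The fingers move at their own pace and stop on an object; "grip_force" is the grip in N (left out, the last holds). Time passes only in rows, so rows that do not move let the fingers close, or fill a call up. It gives the time, the measured TCP pose, the force and the opening at its end, in the units of the state.
- read_state(): the state, without advancing time (a new reading comes with each control period).
- cams.camera(name): name is "side" or "top" or "wrist"; returns the picture (400x640x3 uint8, red, green, blue); there is no depth.
- cams.camera_info(name): a dict with "K" (3x3 intrinsics, pixels), "k1" (the pictures are not rectified: a ray, as slopes to the right and down, at radius r is drawn at 1 + k1 r^2 times it, then the intrinsics apply), "rvec" (rotation vector, rad) and "tvec" (3), from world to camera coordinates, as OpenCV has them. Camera axes: x right, y down, z forward; pixel columns grow to the right and rows downward; lengths in m; the calibration is good to about 2 mm. A picture is of the moment at which its call begins: read the wrist's pose just before it. camera_info takes no time and is no camera call; for the wrist camera it gives the pose at the moment of the call.
- job.close_job(): hands the job in, once; it reports no verdict.
The state is a dict: "time": time; "joint_positions": joint angles; "joint_vel": joint speeds; "joint_torque": joint torques, N m; "ee_pos": TCP position; "eef_rot": TCP orientation; "ft_force": force on the tool from outside, world axes, zero at the start; "torque": the same for the moment, N m; "width": finger opening in m.
Only numpy, scipy, OpenCV 4.12 (cv2) and the standard library are available. Lean on these libraries where they do the work, as an engineer would, in place of code of your own. Each camera call takes 0.05 s, during which the arm holds its last target.

TASK

The bench cooler needs topping up, so open its filler: press the black cap with the metal grip bar down against its spring to clear its catch, turn it anticlockwise until it comes free, and lift it off. Stand the cap upright on its seal in the steel tray. Do not force the cap in its neck, do not drop it, and leave the tube rack, the bottle and the stack of dishes undisturbed.

Things in the scene. Friction and masses are not known exactly. Their poses are not given: they have to be found in the camera images.
- cooler: The recirculating cooler, fixed: a white metal box 260 mm (x, front to back) by 220 mm (y), 180 mm high, on the bench. Origin at the bench under its centre; x points from control panel to back. On its lid are the filler neck with the barred cap and, at (+70, +55) mm, a plain round vent plug 26 mm across, 14 mm high, which is not part of the job.
- neck: The steel filler neck, fixed on the cooler's lid at its (-60, 0) mm: a tube 60 mm across, bore 42 mm, 18 mm high. Origin at the centre of its rim, 198 mm above the bench; z up; x is the way the cap's bar lies at the start, within 3 degrees (turned -30 degrees from the cooler's x). The cap opens anticlockwise seen from above.
- neck_seat (a point): Point on the neck's axis 17 mm below its rim, under the cap, where its seal sits; axes as the neck's. Hidden bayonet: the cap's two lugs sit in pockets behind catches 3 mm deep, then run to the opening, the last 8 degrees before a solid stop, where the cap lifts out. How the slots are clocked is chance: from the start it is 40 to 80 degrees to the stop.
- cap_bar (a point): Centre of the grip bar on top of the loose black cap (about 130 g): a straight metal bar 46 mm long (x), 14 mm thick (y), 22 mm high (z), to be pinched across its thickness; both ends alike. The cap's round flange, 64 mm across and 6 mm thick, has its top 11 mm below this point. When locked this point is 22 mm above the neck's rim.
- cap_flange (a point): Centre of the flange's underside, 17 mm below the bar's centre. Below it a plug 39.6 mm across, 14 mm long, with an 8 mm wide lug under each end of the bar. Locked, it stands 5 mm above the rim and the spring holds the cap up with 6 N, plus 2.5 N per mm pressed. 3 mm down (13.5 N) clears the catch; at 5 mm (18.5 N) it hits the rim hard.
- cap_foot (a point): Centre of the underside of the cap's round rubber seal (32 mm across) with the spring out, 40.5 mm below the bar's centre; the cap stands on it. Hold about 16 N down while turning. Over 45 N between cap and neck, all contacts added (12 N at rest; pressing, turning against catch or stop, sideways or pulling) damages them.
- tray: Steel tray, loose, 0.7 kg: 180 mm (x) by 130 mm (y), 18 mm high, wall and floor 3 mm thick. Origin at the centre of its underside; its floor is 3 mm above. It stands on the bench to the left or right of the cooler.
- tube_rack: Grey rack with capped clear tubes, 190 mm (x) by 75 mm (y), 95 mm high. Origin at the centre of its underside. Leave it alone.
- bottle: Amber bottle with a label and a grey cap, 72 mm across, 160 mm high. Origin at the centre of its underside. Leave it alone.
- dishes: Stack of four round culture dishes, 90 mm across, 60 mm high. Origin at the centre of its underside. Leave it alone.
There are look-alikes about, which are no part of the job. There is more than one size of the part that bears cap_bar; the job needs the middle-sized.

How it is judged:
By the outcome, as a careful person would: the job done as asked, in the order asked, and still so for the second after the job is handed in, with the robot touching nothing.
It also fails if it takes over 64 s, if anything falls off the work surface, if the arm or the gripper's body presses on something with over 40 N, if the wrist force passes 120 N, or if a joint passes its speed limit or range.

## Working session

There is one attempt and no reset: what is moved stays moved. The work goes in short steps, Python scripts to look and compute and a tool call to move; the robot and the scene stay as the last step left them, time stands still between calls to the robot, and variables do not carry over. Pictures are saved under pics/ and viewed, and the job is handed in when it is done.

Besides the shell and the picture viewer there is one more tool, called by a JSON object that holds its "api" and its "payload", one argument or row to a line. arm_command: Moves the arm, as the interface text tells. Its arguments: {"type":"object","properties":{"increments":{"type":"array","items":{"type":"object","properties":{"gripper":{"type":"number"},"dx":{"type":"number"},"dy":{"type":"number"},"dz":{"type":"number"},"spin":{"type":"number"}}}},"grip_force":{"type":"number"}},"required":["increments"]}

```bash
mkdir -p pics; cat > h.py <<'E'
import numpy as np, cv2
from bench import read_state, cams, job, r
from scipy.spatial.transform import Rotation as R
def info(n):
    i=cams.camera_info(n); return np.array(i["K"]),i["k1"],np.array(i["rvec"],float),np.array(i["tvec"],float)
def snap(n,f):
    im=cams.camera(n); cv2.imwrite(f'pics/{f}.png',im[:,:,::-1]); return im
def onplane(n,uv,z,I=None):
    K,k1,rv,tv=I or info(n)
    uv=np.atleast_2d(np.array(uv,float)).reshape(-1,1,2)
    s=cv2.undistortPoints(uv,K,np.array([k1,0,0,0,0.]))[:,0]
    Rm=cv2.Rodrigues(rv)[0]; c=-Rm.T@tv.ravel()
    d=np.c_[s,np.ones(len(s))]@Rm
    return c+d*((z-c[2])/d[:,2])[:,None]
def proj(n,P,I=None):
    K,k1,rv,tv=I or info(n)
    return cv2.projectPoints(np.atleast_2d(np.array(P,float)),rv,tv,K,np.array([k1,0,0,0,0.]))[0][:,0]
E
python3 - <<'E'
from h import *
snap('top','top0');snap('side','side0')
s=read_state();print(s,r.grasp_offset)
for n in('top','side'):
    i=info(n);print(n,i[0].tolist(),i[1],(-cv2.Rodrigues(i[2])[0].T@i[3].ravel()))
E
```

```text
{'time': 0.1, 'joint_positions': array([ 1.16539923,  0.33284451, -0.06470098,  1.46087197,  0.02163093,
        1.34990604, -0.08843769]), 'joint_vel': array([-0.00030931, -0.00162927, -0.00058132, -0.00143915, -0.00030345,
       -0.00020808, -0.00071807]), 'joint_torque': array([ 1.85767138e-03, -6.24548078e+01,  2.49264145e-02, -3.90717280e+01,
       -6.13497058e-02,  3.65704007e-02,  3.06857191e-05]), 'ee_pos': array([ 0.23330136, -0.57943902,  0.22180415]), 'eef_rot': array([ 9.81730409e-01,  1.90276009e-01, -1.70773946e-04, -6.44482177e-04]), 'ft_force': array([-0.38638404, -0.76326242,  0.0704191 ]), 'torque': array([-0.02793758, -0.01704423, -0.01081648]), 'width': 0.08691767171415206} 0.0187
top [[432.35196828524147, 0.0, 315.77786833630705], [0.0, 432.35196828524147, 206.28683859699194], [0.0, 0.0, 1.0]] -0.0843100239252234 [ 0.41590156 -0.00725833  1.11916529]
side [[520.8406265930595, 0.0, 321.8307498982165], [0.0, 520.8406265930595, 202.31282833187427], [0.0, 0.0, 1.0]] -0.13605077208858124 [0.24428843 0.91835814 0.93747644]
```

View pics/top0.png

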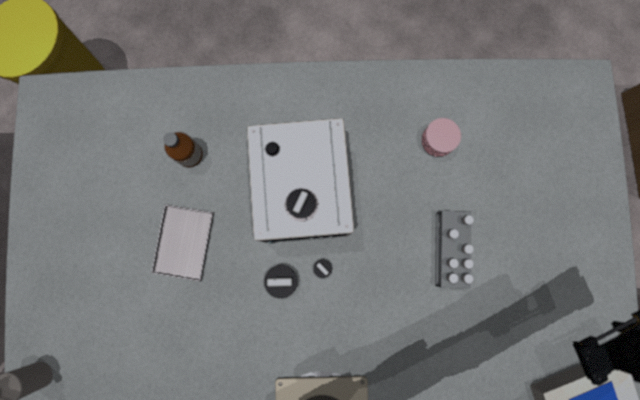

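View pics/side0.png

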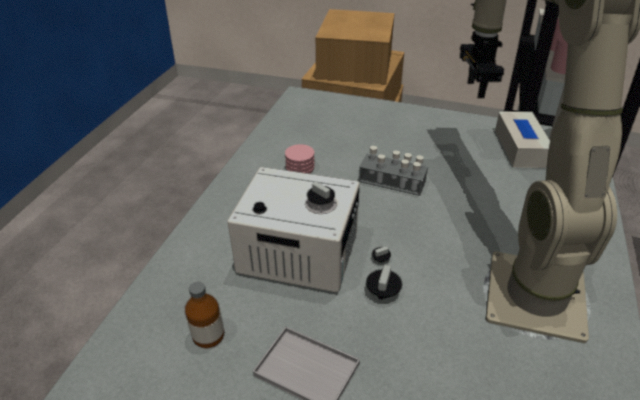

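The top view shows the cooler around (300,180) with the barred cap at (301,203), the tray at (184,243), and the larger and smaller caps loose at (281,281) and (322,268). The rack is at (455,248), the bottle at (182,148) and the dishes at (441,137). I'll zoom in to measure.

```bash
python3 - <<'E'
import cv2,numpy as np
im=cv2.imread('pics/top0.png')
a=cv2.resize(im[170:240,260:345],None,fx=8,fy=8,interpolation=cv2.INTER_CUBIC)
cv2.imwrite('pics/z1.png',a)
b=cv2.resize(im[105:290,140:370],None,fx=3.4,fy=3.2,interpolation=cv2.INTER_CUBIC)
cv2.imwrite('pics/z2.png',b[:600,:800])
s=cv2.imread('pics/side0.png')
cv2.imwrite('pics/z3.png',cv2.resize(s[165:225,270:370],None,fx=8,fy=8,interpolation=cv2.INTER_CUBIC))
E
```

```text
(no output)
```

View pics/z1.png

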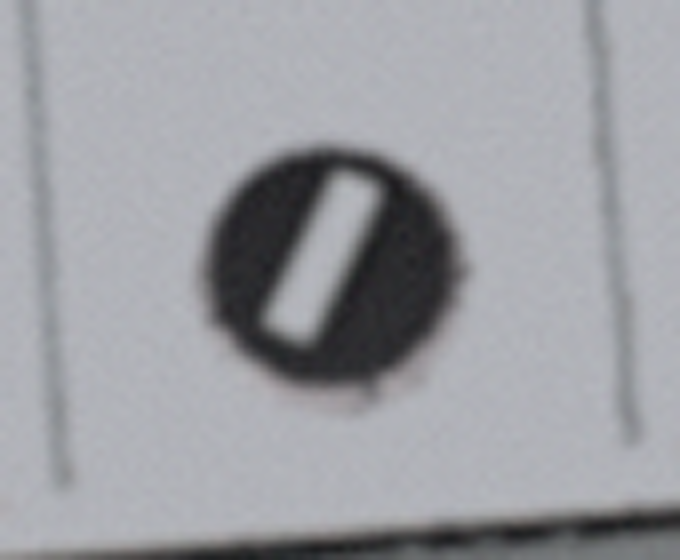

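View pics/z2.png

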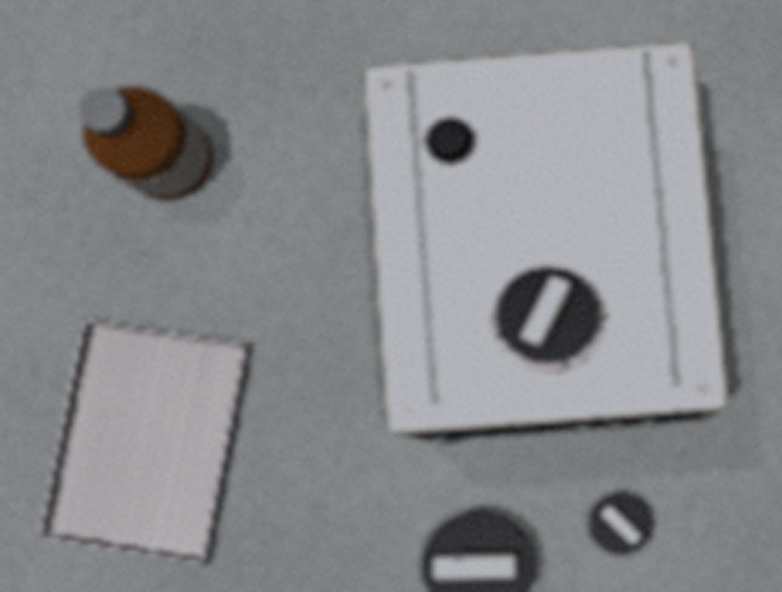

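View pics/z3.png

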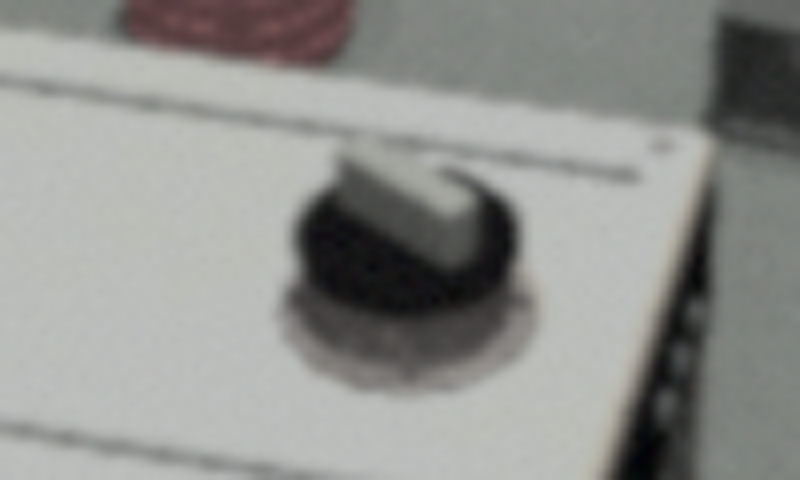

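```bash
python3 - <<'E'
from h import *
def z(p,sx,sy,ox,oy): p=np.array(p,float); return np.c_[(p[:,0]+.5)/sx-.5+ox,(p[:,1]+.5)/sy-.5+oy]
b=onplane('top',z([(335,165),(385,183),(312,348),(262,325)],8,8,260,170),.231)
c=b.mean(0);print('bar',b.round(4).tolist(),c,np.linalg.norm(b-np.roll(b,-1,0),axis=1))
d=(b[0]+b[1]-b[2]-b[3]);print('yaw',np.degrees(np.arctan2(d[1],d[0])))
fl=onplane('top',z([(332,265)],8,8,260,170),.209);print('flange c',fl)
l=onplane('top',z([(367,70),(690,44),(723,408),(390,433)],3.4,3.2,140,105),.18)
lc=l.mean(0);d=l[0]+l[1]-l[2]-l[3];y=np.arctan2(d[1],d[0])
print('cooler',lc,np.degrees(y),np.linalg.norm(l-np.roll(l,-1,0),axis=1),'neck',lc[:2]-.06*np.array([np.cos(y),np.sin(y)]))
t=onplane('top',z([(90,322),(250,344),(208,562),(45,534)],3.4,3.2,140,105),.018)
d=t[0]+t[1]-t[2]-t[3];print('tray',t.round(4).tolist(),t.mean(0),np.degrees(np.arctan2(d[1],d[0])),np.linalg.norm(t-np.roll(t,-1,0),axis=1))
s=onplane('side',z([(345,160),(370,138),(480,195),(450,215)],8,8,270,165),.231);print('side bar',s.mean(0),s.round(4).tolist())
print('tool',R.from_quat(read_state()['eef_rot']).as_matrix().round(3).tolist())
E
```

```text
bar [[0.5548, 0.0292, 0.231], [0.5497, 0.0163, 0.231], [0.5071, 0.0361, 0.231], [0.5134, 0.0489, 0.231]] [0.53125832 0.03258557 0.231     ] [0.01384851 0.04694433 0.01427997 0.04579477]
yaw -25.217760611105305
flange c [[0.53139168 0.03138902 0.209     ]]
cooler [0.58956856 0.03597179 0.18      ] 2.984695788245238 [0.21453767 0.25620922 0.2136372  0.25536785] neck [0.52964995 0.03284763]
tray [[0.5579, 0.3912, 0.018], [0.5368, 0.2669, 0.018], [0.3634, 0.2987, 0.018], [0.3874, 0.424, 0.018]] [0.46137528 0.34521839 0.018     ] -10.634172249621965 [0.12607239 0.17634854 0.12753179 0.17358775]
side bar [0.5303494  0.03321066 0.231     ] [[0.5504, 0.0313, 0.231], [0.5469, 0.0194, 0.231], [0.5094, 0.0355, 0.231], [0.5147, 0.0467, 0.231]]
tool [[0.928, 0.374, -0.001], [0.374, -0.928, 0.001], [-0.0, -0.001, -1.0]]
```

{"api": "arm_command", "payload": {
  "increments": [
    {"dx": 0.0316, "dy": -0.0286, "dz": -0.012, "gripper": 100},
    {"dx": 0.0316, "dy": -0.0286, "dz": -0.012},
    {"dx": 0.0316, "dy": -0.0286, "dz": -0.012},
    {"dx": 0.0316, "dy": -0.0286, "dz": -0.012},
    {"dx": 0.0316, "dy": -0.0286, "dz": -0.012},
    {"dx": 0.0316, "dy": -0.0286, "dz": -0.012},
    {"dx": 0.0316, "dy": -0.0286, "dz": -0.012},
    {"dx": 0.0316, "dy": -0.0286, "dz": -0.012}
  ],
  "grip_force": 40
}}

```text
validation failed for argument at $.in...
```

{"api": "arm_command", "payload": {
  "increments": [
    {"dx": 0.0316, "dy": -0.0286},
    {"dx": 0.0316, "dy": -0.0286},
    {"dx": 0.0316, "dy": -0.0286},
    {"dx": 0.0316, "dy": -0.0286},
    {"dx": 0.0316, "dy": -0.0286},
    {"dx": 0.0316, "dy": -0.0286},
    {"dx": 0.0316, "dy": -0.0286},
    {"dx": 0.0316, "dy": -0.0286}
  ]
}}

```text
validation failed for argument at $.in...
```

{"api": "arm_command", "payload": {
  "increments": [
    {"spin": 8},
    {"spin": 8},
    {"spin": 8},
    {"spin": 8},
    {"spin": 8},
    {"spin": 7.5},
    {"spin": 0},
    {"spin": 0}
  ]
}}

```text
validation failed for argument at $.in...
```

```bash
cat >> h.py <<'E'
def st():
    s=read_state(); m=R.from_quat(s['eef_rot']).as_matrix()
    print('t',s['time'],'p',s['ee_pos'].round(4),'yaw',np.degrees(np.arctan2(m[1,0],m[0,0])).round(2),'z',m[:,2].round(4),'F',s['ft_force'].round(2),'T',s['torque'].round(2),'w',round(s['width'],4),'q',s['joint_positions'].round(2)); return s,m
def delta(tgt):
    s,m=st(); print('tool delta',(m.T@(np.array(tgt)-s['ee_pos'])).round(4))
E
python3 - <<'E'
from h import *
snap('wrist','w1'); delta([.531,.033,.30])
for n in['wrist']:
    print(info(n)); print(proj('wrist',[[.531,.033,.231]]))
E
```

```text
t 0.15 p [ 0.2333 -0.5795  0.222 ] yaw 21.93 z [-4.e-04  9.e-04 -1.e+00] F [ 0.69  0.34 -0.34] T [-0.01  0.05 -0.02] w 0.0869 q [ 1.17  0.33 -0.06  1.46  0.02  1.35 -0.09]
tool delta [ 0.5049 -0.4571 -0.0776]
(array([[330.44584282,   0.        , 318.92957884],
       [  0.        , 330.44584282, 197.98473923],
       [  0.        ,   0.        ,   1.        ]]), -0.05267403941928397, array([-2.39478114,  1.61622185,  0.24053769]), array([-0.62440601, -0.03621302,  0.39161955]))
[[226426.9824288 224207.4745612]]
```

View pics/w1.png

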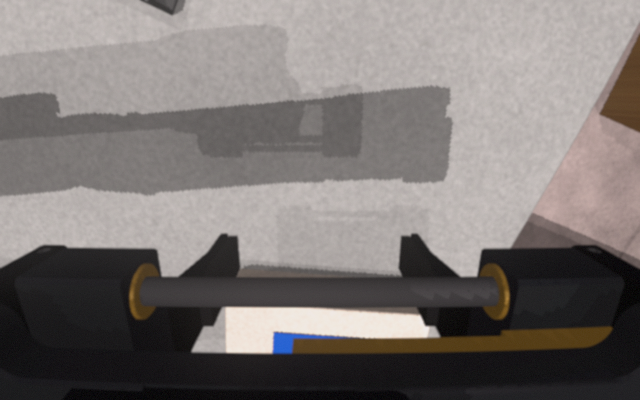

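The wrist view shows the start position, with the arm's shadow and the fingers at about x=230 and x=410. The moves were refused, probably because every row needs all its fields, so I'm resending them in full.

{"api": "arm_command", "payload": {
  "increments": [
    {"gripper": 100, "dx": 0.0316, "dy": -0.0286, "dz": -0.012, "spin": 0},
    {"gripper": 100, "dx": 0.0316, "dy": -0.0286, "dz": -0.012, "spin": 0},
    {"gripper": 100, "dx": 0.0316, "dy": -0.0286, "dz": -0.012, "spin": 0},
    {"gripper": 100, "dx": 0.0316, "dy": -0.0286, "dz": -0.012, "spin": 0},
    {"gripper": 100, "dx": 0.0316, "dy": -0.0286, "dz": -0.012, "spin": 0},
    {"gripper": 100, "dx": 0.0316, "dy": -0.0286, "dz": -0.012, "spin": 0},
    {"gripper": 100, "dx": 0.0316, "dy": -0.0286, "dz": -0.012, "spin": 0},
    {"gripper": 100, "dx": 0.0316, "dy": -0.0286, "dz": -0.012, "spin": 0}
  ],
  "grip_force": 40
}}

```text
time: 1.15
ee_pos: [0.3828, -0.2717, 0.3188]
eef_rot: [0.982, 0.19, -0.0, 0.0]
ft_force: [1.0, 0.2, 0.4]
width: 0.0867
```

{"api": "arm_command", "payload": {
  "increments": [
    {"gripper": 100, "dx": 0.0316, "dy": -0.0286, "dz": 0, "spin": 0},
    {"gripper": 100, "dx": 0.0316, "dy": -0.0286, "dz": 0, "spin": 0},
    {"gripper": 100, "dx": 0.0316, "dy": -0.0286, "dz": 0, "spin": 0},
    {"gripper": 100, "dx": 0.0316, "dy": -0.0286, "dz": 0, "spin": 0},
    {"gripper": 100, "dx": 0.0316, "dy": -0.0286, "dz": 0, "spin": 0},
    {"gripper": 100, "dx": 0.0316, "dy": -0.0286, "dz": 0, "spin": 0},
    {"gripper": 100, "dx": 0.0316, "dy": -0.0286, "dz": 0, "spin": 0},
    {"gripper": 100, "dx": 0.0316, "dy": -0.0286, "dz": 0, "spin": 0}
  ]
}}

```text
time: 2.15
ee_pos: [0.5319, 0.0347, 0.3185]
eef_rot: [0.982, 0.19, -0.0, 0.0]
ft_force: [-0.1, -0.5, -0.4]
width: 0.0869
```

{"api": "arm_command", "payload": {
  "increments": [
    {"gripper": 100, "dx": 0, "dy": 0, "dz": 0, "spin": 8},
    {"gripper": 100, "dx": 0, "dy": 0, "dz": 0, "spin": 8},
    {"gripper": 100, "dx": 0, "dy": 0, "dz": 0, "spin": 8},
    {"gripper": 100, "dx": 0, "dy": 0, "dz": 0, "spin": 8},
    {"gripper": 100, "dx": 0, "dy": 0, "dz": 0, "spin": 8},
    {"gripper": 100, "dx": 0, "dy": 0, "dz": 0, "spin": 7.5},
    {"gripper": 100, "dx": 0, "dy": 0, "dz": 0, "spin": 0},
    {"gripper": 100, "dx": 0, "dy": 0, "dz": 0, "spin": 0}
  ]
}}

```text
time: 3.15
ee_pos: [0.5315, 0.0336, 0.3185]
eef_rot: [0.976, -0.22, -0.0, 0.0]
ft_force: [-0.4, -0.0, -0.7]
width: 0.0871
```

```bash
python3 - <<'E'
from h import *
snap('wrist','w2'); delta([.531,.033,.30])
print(proj('wrist',[[.531,.033,.231]]))
E
```

```text
t 3.2 p [0.5315 0.0336 0.3185] yaw -25.43 z [-1.e-04 -1.e-04 -1.e+00] F [-0.29 -0.37 -0.59] T [ 0.03  0.   -0.05] w 0.0871 q [ 0.41  0.14 -0.62  1.52  0.08  1.51 -2.22]
tool delta [-0.0002  0.0007  0.0185]
[[319.2643715  202.46930029]]
```

View pics/w2.png

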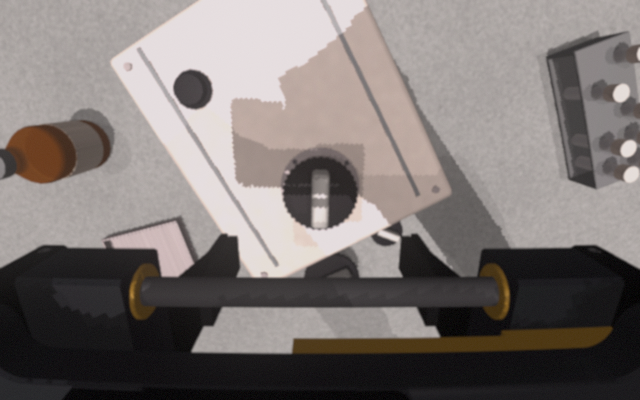

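The cap shows at (320,192), with its bar vertical in the wrist view at about x=320, so the jaws are aligned with it. I'll zoom to refine that.

```bash
python3 - <<'E'
import cv2
im=cv2.imread('pics/w2.png')
cv2.imwrite('pics/w2z.png',cv2.resize(im[145:240,275:365],None,fx=6,fy=6,interpolation=cv2.INTER_CUBIC))
E
```

```text
(no output)
```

View pics/w2z.png

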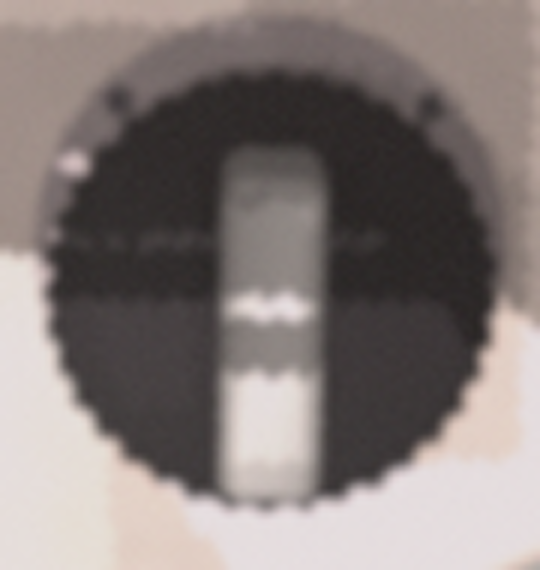

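```bash
python3 - <<'E'
from h import *
p=onplane('wrist',[[320.3,202.2],[319.9+.3,187],[319.9,217]],.231);print(p)
d=p[1]-p[2];print(np.degrees(np.arctan2(d[1],d[0])))
delta([*p[0][:2],.2115])
E
```

```text
[[0.53084983 0.03216143 0.231     ]
 [0.54216201 0.02689292 0.231     ]
 [0.51969736 0.03779685 0.231     ]]
-25.891076358973134
t 3.2 p [0.5315 0.0336 0.3185] yaw -25.43 z [-1.e-04 -1.e-04 -1.e+00] F [-0.29 -0.37 -0.59] T [ 0.03  0.   -0.05] w 0.0871 q [ 0.41  0.14 -0.62  1.52  0.08  1.51 -2.22]
tool delta [0.     0.0015 0.107 ]
```

{"api": "arm_command", "payload": {
  "increments": [
    {"gripper": 100, "dx": 0, "dy": 0.0012, "dz": 0.02, "spin": 0.4},
    {"gripper": 100, "dx": 0, "dy": 0, "dz": 0.02, "spin": 0},
    {"gripper": 70, "dx": 0, "dy": 0, "dz": 0.02, "spin": 0},
    {"gripper": 50, "dx": 0, "dy": 0, "dz": 0.02, "spin": 0},
    {"gripper": 50, "dx": 0, "dy": 0, "dz": 0.015, "spin": 0},
    {"gripper": 50, "dx": 0, "dy": 0, "dz": 0.0105, "spin": 0},
    {"gripper": 50, "dx": 0, "dy": 0, "dz": 0, "spin": 0},
    {"gripper": 50, "dx": 0, "dy": 0, "dz": 0, "spin": 0}
  ]
}}

```text
time: 4.2
ee_pos: [0.5314, 0.0325, 0.2137]
eef_rot: [0.974, -0.225, 0.0, -0.0]
ft_force: [0.4, 0.1, 0.5]
width: 0.0447
```

```bash
python3 - <<'E'
from h import *
snap('wrist','w3'); st()
E
```

```text
t 4.25 p [0.5314 0.0325 0.2137] yaw -25.96 z [ 1.1e-03 -1.0e-04 -1.0e+00] F [0.06 0.51 0.77] T [0.08 0.05 0.05] w 0.044 q [ 0.41  0.18 -0.62  1.69  0.11  1.3  -2.26]
```

View pics/w3.png

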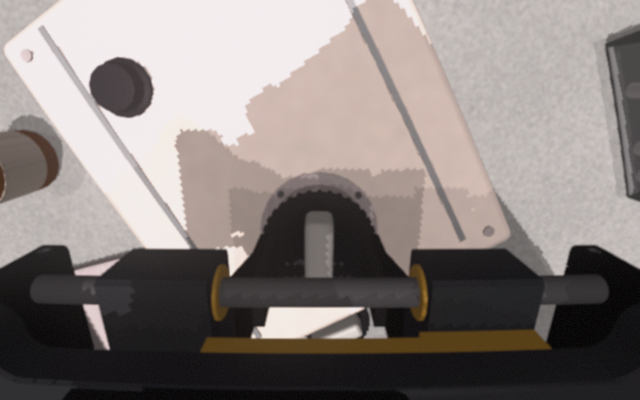

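The bar sits centred between the fingers at x≈319. I'm closing gently.

{"api": "arm_command", "payload": {
  "increments": [
    {"gripper": 25, "dx": 0, "dy": 0, "dz": 0, "spin": 0},
    {"gripper": 20, "dx": 0, "dy": 0, "dz": 0, "spin": 0},
    {"gripper": 10, "dx": 0, "dy": 0, "dz": 0, "spin": 0},
    {"gripper": 0, "dx": 0, "dy": 0, "dz": 0, "spin": 0},
    {"gripper": 0, "dx": 0, "dy": 0, "dz": 0, "spin": 0},
    {"gripper": 0, "dx": 0, "dy": 0, "dz": 0, "spin": 0},
    {"gripper": 0, "dx": 0, "dy": 0, "dz": 0, "spin": 0},
    {"gripper": 0, "dx": 0, "dy": 0, "dz": 0, "spin": 0}
  ],
  "grip_force": 15
}}

```text
time: 5.25
ee_pos: [0.5311, 0.0326, 0.2131]
eef_rot: [0.974, -0.225, 0.0, -0.0]
ft_force: [0.5, 1.0, 1.2]
width: 0.0137
```

```bash
python3 - <<'E'
from h import *
s,m=st();print(m.T@s['ft_force'])
E
```

```text
t 5.25 p [0.5311 0.0326 0.2131] yaw -25.96 z [ 3.e-04  1.e-04 -1.e+00] F [0.53 1.02 1.22] T [ 0.39 -0.09  0.04] w 0.0137 q [ 0.41  0.18 -0.62  1.69  0.11  1.3  -2.26]
[ 0.03246497 -1.15553372 -1.21750568]
```

{"api": "arm_command", "payload": {
  "increments": [
    {"gripper": 0, "dx": 0, "dy": 0, "dz": 0, "spin": 0},
    {"gripper": 0, "dx": 0, "dy": 0, "dz": 0, "spin": 0},
    {"gripper": 0, "dx": 0, "dy": 0, "dz": 0.0005, "spin": 0},
    {"gripper": 0, "dx": 0, "dy": 0, "dz": 0.0005, "spin": 0},
    {"gripper": 0, "dx": 0, "dy": 0, "dz": 0.0005, "spin": 0},
    {"gripper": 0, "dx": 0, "dy": 0, "dz": 0.0005, "spin": 0},
    {"gripper": 0, "dx": 0, "dy": 0, "dz": 0, "spin": 0},
    {"gripper": 0, "dx": 0, "dy": 0, "dz": 0, "spin": 0}
  ],
  "grip_force": 50
}}

```text
time: 6.25
ee_pos: [0.5312, 0.0326, 0.2118]
eef_rot: [0.974, -0.225, 0.0, -0.0]
ft_force: [-1.3, 1.3, 7.8]
width: 0.0136
```

```bash
python3 - <<'E'
from h import *
s,m=st();print(m.T@s['ft_force'])
E
```

```text
t 6.25 p [0.5312 0.0326 0.2118] yaw -25.96 z [ 8.e-04 -1.e-04 -1.e+00] F [-1.35  1.35  7.81] T [ 0.46  0.45 -0.01] w 0.0136 q [ 0.41  0.19 -0.62  1.7   0.11  1.3  -2.26]
[-1.79746584 -0.62359554 -7.80783002]
```

{"api": "arm_command", "payload": {
  "increments": [
    {"gripper": 0, "dx": 0, "dy": 0, "dz": 0.0005, "spin": 0},
    {"gripper": 0, "dx": 0, "dy": 0, "dz": 0.0005, "spin": 0},
    {"gripper": 0, "dx": 0, "dy": 0, "dz": 0.0005, "spin": 0},
    {"gripper": 0, "dx": 0, "dy": 0, "dz": 0.0005, "spin": 0},
    {"gripper": 0, "dx": 0, "dy": 0, "dz": 0.0005, "spin": 0},
    {"gripper": 0, "dx": 0, "dy": 0, "dz": 0, "spin": 0},
    {"gripper": 0, "dx": 0, "dy": 0, "dz": 0, "spin": 0},
    {"gripper": 0, "dx": 0, "dy": 0, "dz": 0, "spin": 0}
  ]
}}

```text
time: 7.25
ee_pos: [0.5312, 0.0327, 0.2098]
eef_rot: [0.974, -0.225, 0.001, 0.0]
ft_force: [-4.5, 2.3, 12.6]
width: 0.0133
```

```bash
python3 - <<'E'
from h import *
s,m=st();print(m.T@s['ft_force'])
E
```

```text
t 7.25 p [0.5312 0.0327 0.2098] yaw -25.96 z [ 1.1e-03 -3.0e-04 -1.0e+00] F [-4.47  2.29 12.58] T [ 0.33  0.92 -0.05] w 0.0133 q [ 0.41  0.19 -0.62  1.7   0.11  1.29 -2.26]
[ -5.01046384  -0.10650412 -12.59034147]
```

{"api": "arm_command", "payload": {
  "increments": [
    {"gripper": 0, "dx": -0.0005, "dy": 0, "dz": 0.0005, "spin": 0},
    {"gripper": 0, "dx": -0.0005, "dy": 0, "dz": 0.0005, "spin": 0},
    {"gripper": 0, "dx": 0, "dy": 0, "dz": 0.0005, "spin": 0},
    {"gripper": 0, "dx": 0, "dy": 0, "dz": 0, "spin": 0},
    {"gripper": 0, "dx": 0, "dy": 0, "dz": 0, "spin": 0},
    {"gripper": 0, "dx": 0, "dy": 0, "dz": 0, "spin": 0},
    {"gripper": 0, "dx": 0, "dy": 0, "dz": 0, "spin": 0},
    {"gripper": 0, "dx": 0, "dy": 0, "dz": 0, "spin": 0}
  ]
}}

```text
time: 8.25
ee_pos: [0.5312, 0.0327, 0.209]
eef_rot: [0.974, -0.225, 0.002, -0.0]
ft_force: [-1.5, -0.3, 15.4]
width: 0.0135
```

```bash
python3 - <<'E'
from h import *
s,m=st();print(m.T@s['ft_force'])
E
```

```text
t 8.25 p [0.5312 0.0327 0.209 ] yaw -25.99 z [ 3.1e-03 -7.0e-04 -1.0e+00] F [-1.48 -0.25 15.45] T [0.08 0.5  0.03] w 0.0135 q [ 0.41  0.19 -0.62  1.7   0.11  1.29 -2.26]
[ -1.16864412   0.86260073 -15.45380389]
```

{"api": "arm_command", "payload": {
  "increments": [
    {"gripper": 0, "dx": 0, "dy": 0, "dz": 0, "spin": -1},
    {"gripper": 0, "dx": 0, "dy": 0, "dz": 0, "spin": -2},
    {"gripper": 0, "dx": 0, "dy": 0, "dz": 0, "spin": -2},
    {"gripper": 0, "dx": 0, "dy": 0, "dz": 0, "spin": -2},
    {"gripper": 0, "dx": 0, "dy": 0, "dz": 0, "spin": -2},
    {"gripper": 0, "dx": 0, "dy": 0, "dz": 0, "spin": -1},
    {"gripper": 0, "dx": 0, "dy": 0, "dz": 0, "spin": 0},
    {"gripper": 0, "dx": 0, "dy": 0, "dz": 0, "spin": 0}
  ]
}}

```text
time: 9.25
ee_pos: [0.5314, 0.0326, 0.209]
eef_rot: [0.99, -0.139, 0.002, 0.0]
ft_force: [-0.7, 0.0, 15.1]
width: 0.0136
```

```bash
python3 - <<'E'
from h import *
s,m=st();print(m.T@s['ft_force'])
E
```

```text
t 9.25 p [0.5314 0.0326 0.209 ] yaw -16.0 z [ 3.6e-03 -7.0e-04 -1.0e+00] F [-0.7   0.   15.14] T [ 0.02  0.26 -0.12] w 0.0136 q [ 0.42  0.19 -0.64  1.7   0.12  1.29 -2.09]
[ -0.62232912   0.18521902 -15.13803392]
```

{"api": "arm_command", "payload": {
  "increments": [
    {"gripper": 0, "dx": 0, "dy": 0, "dz": 0, "spin": -2},
    {"gripper": 0, "dx": 0, "dy": 0, "dz": 0, "spin": -3},
    {"gripper": 0, "dx": 0, "dy": 0, "dz": 0, "spin": -3},
    {"gripper": 0, "dx": 0, "dy": 0, "dz": 0, "spin": -3},
    {"gripper": 0, "dx": 0, "dy": 0, "dz": 0, "spin": -3},
    {"gripper": 0, "dx": 0, "dy": 0, "dz": 0, "spin": -3},
    {"gripper": 0, "dx": 0, "dy": 0, "dz": 0, "spin": -3},
    {"gripper": 0, "dx": 0, "dy": 0, "dz": 0, "spin": 0}
  ]
}}

```text
time: 10.25
ee_pos: [0.5315, 0.0326, 0.2091]
eef_rot: [0.999, 0.035, 0.002, 0.0]
ft_force: [-1.2, -0.4, 14.0]
width: 0.0139
```

```bash
python3 - <<'E'
from h import *
s,m=st();print(m.T@s['ft_force'])
E
```

```text
t 10.25 p [0.5315 0.0326 0.2091] yaw 4.04 z [ 3.9e-03 -8.0e-04 -1.0e+00] F [-1.24 -0.36 14.03] T [-0.06  0.08 -0.  ] w 0.0139 q [ 0.45  0.19 -0.67  1.7   0.13  1.29 -1.74]
[ -1.20697587   0.28429071 -14.03690362]
```

{"api": "arm_command", "payload": {
  "increments": [
    {"gripper": 0, "dx": 0, "dy": 0, "dz": -0.0004, "spin": 0},
    {"gripper": 0, "dx": 0, "dy": 0, "dz": -0.0004, "spin": 0},
    {"gripper": 0, "dx": 0, "dy": 0, "dz": -0.0003, "spin": 0},
    {"gripper": 0, "dx": 0, "dy": 0, "dz": 0, "spin": 0},
    {"gripper": 0, "dx": 0, "dy": 0, "dz": 0, "spin": 0},
    {"gripper": 0, "dx": 0, "dy": 0, "dz": 0, "spin": 0},
    {"gripper": 0, "dx": 0, "dy": 0, "dz": 0, "spin": 0},
    {"gripper": 0, "dx": 0, "dy": 0, "dz": 0, "spin": 0}
  ]
}}

```text
time: 11.25
ee_pos: [0.5315, 0.0326, 0.2099]
eef_rot: [0.999, 0.035, 0.002, 0.0]
ft_force: [0.6, 0.5, 12.7]
width: 0.0135
```

```bash
python3 - <<'E'
from h import *
s,m=st();print(m.T@s['ft_force'])
E
```

```text
t 11.25 p [0.5315 0.0326 0.2099] yaw 4.0 z [ 3.8e-03 -7.0e-04 -1.0e+00] F [ 0.55  0.47 12.75] T [-0.06 -0.13 -0.03] w 0.0135 q [ 0.45  0.19 -0.67  1.7   0.13  1.29 -1.74]
[  0.6337722   -0.42227335 -12.74683785]
```

{"api": "arm_command", "payload": {
  "increments": [
    {"gripper": 0, "dx": 0, "dy": 0, "dz": -0.0003, "spin": 0},
    {"gripper": 0, "dx": 0, "dy": 0, "dz": -0.0003, "spin": 0},
    {"gripper": 0, "dx": 0, "dy": 0, "dz": -0.0002, "spin": 0},
    {"gripper": 0, "dx": 0, "dy": 0, "dz": 0, "spin": 0},
    {"gripper": 0, "dx": 0, "dy": 0, "dz": 0, "spin": 0},
    {"gripper": 0, "dx": 0, "dy": 0, "dz": 0, "spin": 0},
    {"gripper": 0, "dx": 0, "dy": 0, "dz": 0, "spin": 0},
    {"gripper": 0, "dx": 0, "dy": 0, "dz": 0, "spin": 0}
  ]
}}

```text
time: 12.25
ee_pos: [0.5315, 0.0325, 0.2102]
eef_rot: [0.999, 0.035, 0.002, 0.0]
ft_force: [3.2, 0.3, 6.8]
width: 0.0136
```

```bash
python3 - <<'E'
from h import *
s,m=st();print(m.T@s['ft_force'])
E
```

```text
t 12.25 p [0.5315 0.0325 0.2102] yaw 4.0 z [ 3.5e-03 -5.0e-04 -1.0e+00] F [3.15 0.26 6.77] T [ 0.05 -0.57  0.03] w 0.0136 q [ 0.45  0.19 -0.67  1.7   0.13  1.29 -1.74]
[ 3.18580953 -0.03613044 -6.7579424 ]
```

The run's ceiling is felt at z≈0.2102. From here I turn in 4-degree steps and probe upwards after each one, so the stop is never struck.

{"api": "arm_command", "payload": {
  "increments": [
    {"gripper": 0, "dx": 0, "dy": 0, "dz": 0.001, "spin": 0},
    {"gripper": 0, "dx": 0, "dy": 0, "dz": 0, "spin": -2},
    {"gripper": 0, "dx": 0, "dy": 0, "dz": 0, "spin": -3},
    {"gripper": 0, "dx": 0, "dy": 0, "dz": 0, "spin": 0},
    {"gripper": 0, "dx": 0, "dy": 0, "dz": -0.0005, "spin": 0},
    {"gripper": 0, "dx": 0, "dy": 0, "dz": -0.0005, "spin": 0},
    {"gripper": 0, "dx": 0, "dy": 0, "dz": 0, "spin": 0},
    {"gripper": 0, "dx": 0, "dy": 0, "dz": 0, "spin": 0}
  ]
}}

```text
time: 13.25
ee_pos: [0.5314, 0.0326, 0.2101]
eef_rot: [0.997, 0.078, 0.002, 0.0]
ft_force: [3.5, 0.7, 7.6]
width: 0.0136
```

```bash
python3 - <<'E'
from h import *
s,m=st();print(m.T@s['ft_force'])
E
```

```text
t 13.25 p [0.5314 0.0326 0.2101] yaw 9.0 z [ 3.3e-03 -5.0e-04 -1.0e+00] F [3.53 0.73 7.64] T [ 0.01 -0.62 -0.  ] w 0.0136 q [ 0.46  0.19 -0.68  1.7   0.13  1.29 -1.66]
[ 3.62030761 -0.15929315 -7.6259984 ]
```

{"api": "arm_command", "payload": {
  "increments": [
    {"gripper": 0, "dx": 0, "dy": 0, "dz": 0.001, "spin": 0},
    {"gripper": 0, "dx": 0, "dy": 0, "dz": 0, "spin": -2},
    {"gripper": 0, "dx": 0, "dy": 0, "dz": 0, "spin": -2},
    {"gripper": 0, "dx": 0, "dy": 0, "dz": 0, "spin": 0},
    {"gripper": 0, "dx": 0, "dy": 0, "dz": -0.0005, "spin": 0},
    {"gripper": 0, "dx": 0, "dy": 0, "dz": -0.0005, "spin": 0},
    {"gripper": 0, "dx": 0, "dy": 0, "dz": 0, "spin": 0},
    {"gripper": 0, "dx": 0, "dy": 0, "dz": 0, "spin": 0}
  ]
}}

```text
time: 14.25
ee_pos: [0.5314, 0.0326, 0.2101]
eef_rot: [0.994, 0.113, 0.002, 0.0]
ft_force: [3.5, 0.7, 7.8]
width: 0.0136
```

```bash
python3 - <<'E'
from h import *
s,m=st();print(m.T@s['ft_force'])
E
```

```text
t 14.25 p [0.5314 0.0326 0.2101] yaw 13.0 z [ 3.3e-03 -5.0e-04 -1.0e+00] F [3.55 0.66 7.84] T [ 0.05 -0.59 -0.05] w 0.0136 q [ 0.47  0.2  -0.69  1.7   0.13  1.29 -1.59]
[ 3.63175663  0.16604731 -7.8269164 ]
```

{"api": "arm_command", "payload": {
  "increments": [
    {"gripper": 0, "dx": 0, "dy": 0, "dz": 0.001, "spin": 0},
    {"gripper": 0, "dx": 0, "dy": 0, "dz": 0, "spin": -2},
    {"gripper": 0, "dx": 0, "dy": 0, "dz": 0, "spin": -3},
    {"gripper": 0, "dx": 0, "dy": 0, "dz": 0, "spin": 0},
    {"gripper": 0, "dx": 0, "dy": 0, "dz": -0.0005, "spin": 0},
    {"gripper": 0, "dx": 0, "dy": 0, "dz": -0.0005, "spin": 0},
    {"gripper": 0, "dx": 0, "dy": 0, "dz": 0, "spin": 0},
    {"gripper": 0, "dx": 0, "dy": 0, "dz": 0, "spin": 0}
  ]
}}

```text
time: 15.25
ee_pos: [0.5314, 0.0325, 0.2101]
eef_rot: [0.988, 0.156, 0.002, 0.001]
ft_force: [2.5, 1.0, 7.2]
width: 0.0134
```

```bash
python3 - <<'E'
from h import *
s,m=st();print(m.T@s['ft_force'])
E
```

```text
t 15.25 p [0.5314 0.0325 0.2101] yaw 18.0 z [ 3.3e-03 -5.0e-04 -1.0e+00] F [2.52 1.03 7.22] T [-0.01 -0.59 -0.  ] w 0.0134 q [ 0.47  0.2  -0.69  1.7   0.13  1.29 -1.5 ]
[ 2.73828461 -0.19025226 -7.21540558]
```

44° turned, and the ceiling is still there.

{"api": "arm_command", "payload": {
  "increments": [
    {"gripper": 0, "dx": 0, "dy": 0, "dz": 0.001, "spin": 0},
    {"gripper": 0, "dx": 0, "dy": 0, "dz": 0, "spin": -2},
    {"gripper": 0, "dx": 0, "dy": 0, "dz": 0, "spin": -3},
    {"gripper": 0, "dx": 0, "dy": 0, "dz": 0, "spin": 0},
    {"gripper": 0, "dx": 0, "dy": 0, "dz": -0.0005, "spin": 0},
    {"gripper": 0, "dx": 0, "dy": 0, "dz": -0.0005, "spin": 0},
    {"gripper": 0, "dx": 0, "dy": 0, "dz": 0, "spin": 0},
    {"gripper": 0, "dx": 0, "dy": 0, "dz": 0, "spin": 0}
  ]
}}

```text
time: 16.25
ee_pos: [0.5314, 0.0326, 0.2102]
eef_rot: [0.98, 0.199, 0.002, 0.001]
ft_force: [1.4, -0.2, 8.7]
width: 0.0137
```

```bash
python3 - <<'E'
from h import *
s,m=st();print(m.T@s['ft_force'])
E
```

```text
t 16.25 p [0.5314 0.0326 0.2102] yaw 23.0 z [ 3.3e-03 -6.0e-04 -1.0e+00] F [ 1.38 -0.24  8.7 ] T [-0.02 -0.54  0.01] w 0.0137 q [ 0.48  0.2  -0.7   1.7   0.13  1.29 -1.42]
[ 1.20474363  0.77376234 -8.69438916]
```

{"api": "arm_command", "payload": {
  "increments": [
    {"gripper": 0, "dx": 0, "dy": 0, "dz": 0.001, "spin": 0},
    {"gripper": 0, "dx": 0, "dy": 0, "dz": 0, "spin": -2},
    {"gripper": 0, "dx": 0, "dy": 0, "dz": 0, "spin": -2},
    {"gripper": 0, "dx": 0, "dy": 0, "dz": 0, "spin": 0},
    {"gripper": 0, "dx": 0, "dy": 0, "dz": -0.0006, "spin": 0},
    {"gripper": 0, "dx": 0, "dy": 0, "dz": -0.0005, "spin": 0},
    {"gripper": 0, "dx": 0, "dy": 0, "dz": 0, "spin": 0},
    {"gripper": 0, "dx": 0, "dy": 0, "dz": 0, "spin": 0}
  ]
}}

```text
time: 17.25
ee_pos: [0.5314, 0.0325, 0.2103]
eef_rot: [0.972, 0.233, 0.002, 0.001]
ft_force: [1.5, -0.2, 8.2]
width: 0.0136
```

```bash
python3 - <<'E'
from h import *
s,m=st();print(m.T@s['ft_force'])
E
```

```text
t 17.25 p [0.5314 0.0325 0.2103] yaw 27.0 z [ 3.3e-03 -6.0e-04 -1.0e+00] F [ 1.54 -0.16  8.24] T [-0.07 -0.5  -0.06] w 0.0136 q [ 0.49  0.2  -0.71  1.7   0.14  1.29 -1.35]
[ 1.31783083  0.85637522 -8.23542505]
```

{"api": "arm_command", "payload": {
  "increments": [
    {"gripper": 0, "dx": 0, "dy": 0, "dz": 0.0011, "spin": 0},
    {"gripper": 0, "dx": 0, "dy": 0, "dz": 0, "spin": -2},
    {"gripper": 0, "dx": 0, "dy": 0, "dz": 0, "spin": -2},
    {"gripper": 0, "dx": 0, "dy": 0, "dz": 0, "spin": 0},
    {"gripper": 0, "dx": 0, "dy": 0, "dz": -0.0007, "spin": 0},
    {"gripper": 0, "dx": 0, "dy": 0, "dz": -0.0006, "spin": 0},
    {"gripper": 0, "dx": 0, "dy": 0, "dz": 0, "spin": 0},
    {"gripper": 0, "dx": 0, "dy": 0, "dz": 0, "spin": 0}
  ]
}}

```text
time: 18.25
ee_pos: [0.5314, 0.0325, 0.2108]
eef_rot: [0.964, 0.267, 0.002, 0.001]
ft_force: [1.0, 0.5, 10.5]
width: 0.0136
```

```bash
python3 - <<'E'
from h import *
s,m=st();print(m.T@s['ft_force'])
E
```

```text
t 18.25 p [0.5314 0.0325 0.2108] yaw 30.99 z [ 3.5e-03 -7.0e-04 -1.0e+00] F [ 1.04  0.54 10.52] T [-0.05 -0.29 -0.01] w 0.0136 q [ 0.49  0.2  -0.72  1.69  0.14  1.29 -1.28]
[  1.1990543    0.1038783  -10.52073625]
```

The ceiling is gone: z=0.2108 with the force on the spring line. I'll go 2° further for margin, well short of the stop, then start lifting.

{"api": "arm_command", "payload": {
  "increments": [
    {"gripper": 0, "dx": 0, "dy": 0, "dz": 0.0003, "spin": -1},
    {"gripper": 0, "dx": 0, "dy": 0, "dz": 0, "spin": -1},
    {"gripper": 0, "dx": 0, "dy": 0, "dz": 0, "spin": 0},
    {"gripper": 0, "dx": 0, "dy": 0, "dz": -0.0005, "spin": 0},
    {"gripper": 0, "dx": 0, "dy": 0, "dz": -0.0005, "spin": 0},
    {"gripper": 0, "dx": 0, "dy": 0, "dz": -0.0003, "spin": 0},
    {"gripper": 0, "dx": 0, "dy": 0, "dz": 0, "spin": 0},
    {"gripper": 0, "dx": 0, "dy": 0, "dz": 0, "spin": 0}
  ]
}}

```text
time: 19.25
ee_pos: [0.5313, 0.0325, 0.2115]
eef_rot: [0.959, 0.284, 0.001, 0.001]
ft_force: [1.9, 0.4, 8.2]
width: 0.0137
```

```bash
python3 - <<'E'
from h import *
s,m=st();print(m.T@s['ft_force'])
E
```

```text
t 19.25 p [0.5313 0.0325 0.2115] yaw 32.99 z [ 3.2e-03 -6.0e-04 -1.0e+00] F [1.86 0.43 8.24] T [-0.03 -0.46 -0.05] w 0.0137 q [ 0.5   0.2  -0.72  1.69  0.14  1.3  -1.25]
[ 1.80910112  0.67074584 -8.2344175 ]
```

{"api": "arm_command", "payload": {
  "increments": [
    {"gripper": 0, "dx": 0.0004, "dy": 0.0003, "dz": -0.0005, "spin": 0},
    {"gripper": 0, "dx": 0, "dy": 0, "dz": -0.0005, "spin": 0},
    {"gripper": 0, "dx": 0, "dy": 0, "dz": -0.001, "spin": 0},
    {"gripper": 0, "dx": 0, "dy": 0, "dz": -0.001, "spin": 0},
    {"gripper": 0, "dx": 0, "dy": 0, "dz": -0.001, "spin": 0},
    {"gripper": 0, "dx": 0, "dy": 0, "dz": 0, "spin": 0},
    {"gripper": 0, "dx": 0, "dy": 0, "dz": 0, "spin": 0},
    {"gripper": 0, "dx": 0, "dy": 0, "dz": 0, "spin": 0}
  ]
}}

```text
time: 20.25
ee_pos: [0.5306, 0.0326, 0.2141]
eef_rot: [0.959, 0.284, -0.0, 0.0]
ft_force: [1.7, -1.1, 1.6]
width: 0.0136
```

```bash
python3 - <<'E'
from h import *
s,m=st();print(m.T@s['ft_force'])
E
```

```text
t 20.25 p [0.5306 0.0326 0.2141] yaw 33.02 z [-1.e-04 -4.e-04 -1.e+00] F [ 1.67 -1.13  1.57] T [-0.38 -0.5  -0.02] w 0.0136 q [ 0.5   0.2  -0.72  1.69  0.14  1.3  -1.25]
[ 0.78685255  1.85933292 -1.57173319]
```

{"api": "arm_command", "payload": {
  "increments": [
    {"gripper": 0, "dx": 0, "dy": 0, "dz": -0.001, "spin": 0},
    {"gripper": 0, "dx": 0, "dy": 0, "dz": -0.001, "spin": 0},
    {"gripper": 0, "dx": 0, "dy": 0, "dz": -0.001, "spin": 0},
    {"gripper": 0, "dx": 0, "dy": 0, "dz": -0.001, "spin": 0},
    {"gripper": 0, "dx": 0, "dy": 0, "dz": 0, "spin": 0},
    {"gripper": 0, "dx": 0, "dy": 0, "dz": 0, "spin": 0},
    {"gripper": 0, "dx": 0, "dy": 0, "dz": 0, "spin": 0},
    {"gripper": 0, "dx": 0, "dy": 0, "dz": 0, "spin": 0}
  ]
}}

```text
time: 21.25
ee_pos: [0.5306, 0.0329, 0.2182]
eef_rot: [0.959, 0.284, -0.0, 0.0]
ft_force: [0.5, -0.4, -1.4]
width: 0.0138
```

```bash
python3 - <<'E'
from h import *
s,m=st();print(m.T@s['ft_force'])
E
```

```text
t 21.25 p [0.5306 0.0329 0.2182] yaw 33.03 z [-0.e+00 -1.e-04 -1.e+00] F [ 0.54 -0.36 -1.41] T [-0.02 -0.03  0.01] w 0.0138 q [ 0.5   0.2  -0.72  1.68  0.13  1.31 -1.24]
[0.2544329  0.59211065 1.41454452]
```

{"api": "arm_command", "payload": {
  "increments": [
    {"gripper": 0, "dx": 0, "dy": 0, "dz": -0.004, "spin": 0},
    {"gripper": 0, "dx": 0, "dy": 0, "dz": -0.005, "spin": 0},
    {"gripper": 0, "dx": 0, "dy": 0, "dz": -0.006, "spin": 0},
    {"gripper": 0, "dx": 0, "dy": 0, "dz": -0.008, "spin": 0},
    {"gripper": 0, "dx": 0, "dy": 0, "dz": -0.015, "spin": 0},
    {"gripper": 0, "dx": 0, "dy": 0, "dz": -0.015, "spin": 0},
    {"gripper": 0, "dx": 0, "dy": 0, "dz": -0.01, "spin": 0},
    {"gripper": 0, "dx": 0, "dy": 0, "dz": 0, "spin": 0}
  ]
}}

```text
time: 22.25
ee_pos: [0.531, 0.033, 0.2822]
eef_rot: [0.959, 0.284, 0.001, 0.0]
ft_force: [0.4, 0.1, -1.2]
width: 0.0133
```

```bash
python3 - <<'E'
from h import *
s,m=st();print(m.T@s['ft_force'])
snap('side','s4'); im=snap('top','t4')
cv2.imwrite('pics/t4z.png',cv2.resize(im[190:300,140:240,::-1],None,fx=5,fy=5,interpolation=cv2.INTER_CUBIC))
E
```

```text
t 22.25 p [0.531  0.033  0.2822] yaw 33.03 z [ 1.6e-03 -1.0e-04 -1.0e+00] F [ 0.4   0.1  -1.16] T [-0.02 -0.01  0.01] w 0.0133 q [ 0.5   0.16 -0.73  1.58  0.11  1.44 -1.22]
[0.3906608  0.13126285 1.16456644]
```

View pics/s4.png

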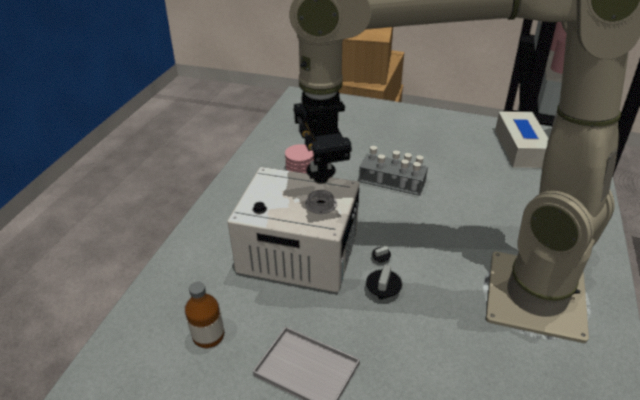

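View pics/t4z.png

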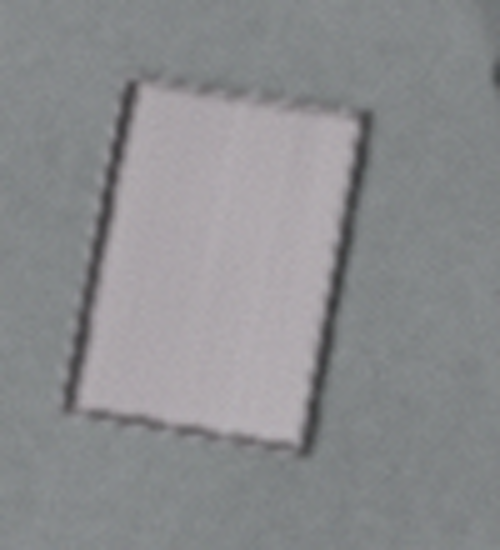

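The cap hangs level in the gripper in the side view, and the neck is open at (320,200). The tray is clear and has not moved. I'm carrying the cap over.

{"api": "arm_command", "payload": {
  "increments": [
    {"gripper": 0, "dx": 0.008, "dy": -0.021, "dz": 0, "spin": 0},
    {"gripper": 0, "dx": 0.014, "dy": -0.038, "dz": 0, "spin": 0},
    {"gripper": 0, "dx": 0.016, "dy": -0.044, "dz": 0, "spin": 0},
    {"gripper": 0, "dx": 0.017, "dy": -0.047, "dz": 0, "spin": 0},
    {"gripper": 0, "dx": 0.017, "dy": -0.047, "dz": 0, "spin": 0},
    {"gripper": 0, "dx": 0.016, "dy": -0.044, "dz": 0, "spin": 0},
    {"gripper": 0, "dx": 0.014, "dy": -0.038, "dz": 0, "spin": 0},
    {"gripper": 0, "dx": 0.008, "dy": -0.021, "dz": 0, "spin": 0}
  ]
}}

```text
time: 23.35
ee_pos: [0.4579, 0.3465, 0.2805]
eef_rot: [0.958, 0.286, -0.001, -0.0]
ft_force: [-0.4, -0.1, -0.5]
width: 0.014
```

{"api": "arm_command", "payload": {
  "increments": [
    {"gripper": 0, "dx": 0, "dy": 0, "dz": 0.01, "spin": 0},
    {"gripper": 0, "dx": 0, "dy": 0, "dz": 0.025, "spin": 0},
    {"gripper": 0, "dx": 0, "dy": 0, "dz": 0.035, "spin": 0},
    {"gripper": 0, "dx": 0, "dy": 0, "dz": 0.035, "spin": 0},
    {"gripper": 0, "dx": 0, "dy": 0, "dz": 0.03, "spin": 0},
    {"gripper": 0, "dx": 0, "dy": 0, "dz": 0.02, "spin": 0},
    {"gripper": 0, "dx": 0, "dy": 0, "dz": 0.01, "spin": 0},
    {"gripper": 0, "dx": 0, "dy": 0, "dz": 0, "spin": 0}
  ]
}}

```text
time: 24.35
ee_pos: [0.4594, 0.3441, 0.1161]
eef_rot: [0.959, 0.284, -0.0, 0.0]
ft_force: [-0.3, 0.3, -1.0]
width: 0.0133
```

```bash
python3 - <<'E'
from h import *
delta([.461,.345,.0365])
im=snap('side','s5')
cv2.imwrite('pics/s5z.png',cv2.resize(im[230:400,220:420,::-1],None,fx=3.5,fy=3.5,interpolation=cv2.INTER_CUBIC))
E
```

```text
t 24.35 p [0.4594 0.3441 0.1161] yaw 33.02 z [-3.e-04 -3.e-04 -1.e+00] F [-0.26  0.3  -1.05] T [ 0.06 -0.01 -0.06] w 0.0133 q [-0.03  0.44 -0.86  1.69  0.36  1.18 -1.98]
tool delta [0.0019 0.0001 0.0796]
```

View pics/s5z.png

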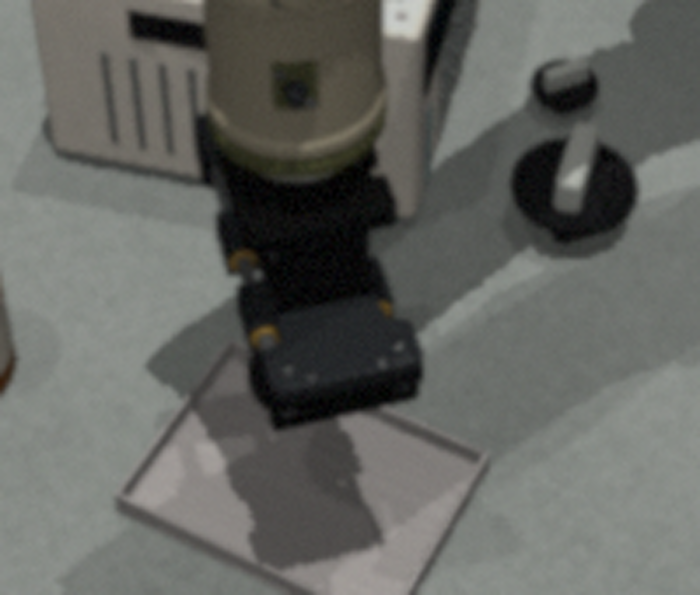

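The gripper is over the middle of the tray with nothing in the way. I'm descending.

{"api": "arm_command", "payload": {
  "increments": [
    {"gripper": 0, "dx": 0.0015, "dy": 0, "dz": 0.015, "spin": 0},
    {"gripper": 0, "dx": 0, "dy": 0, "dz": 0.018, "spin": 0},
    {"gripper": 0, "dx": 0, "dy": 0, "dz": 0.018, "spin": 0},
    {"gripper": 0, "dx": 0, "dy": 0, "dz": 0.013, "spin": 0},
    {"gripper": 0, "dx": 0, "dy": 0, "dz": 0.007, "spin": 0},
    {"gripper": 0, "dx": 0, "dy": 0, "dz": 0.003, "spin": 0},
    {"gripper": 0, "dx": 0, "dy": 0, "dz": 0, "spin": 0},
    {"gripper": 0, "dx": 0, "dy": 0, "dz": 0, "spin": 0}
  ]
}}

```text
time: 25.4
ee_pos: [0.4609, 0.3454, 0.0427]
eef_rot: [0.959, 0.284, 0.0, -0.0]
ft_force: [0.7, -0.1, -1.7]
width: 0.0134
```

{"api": "arm_command", "payload": {
  "increments": [
    {"gripper": 0, "dx": 0, "dy": 0, "dz": 0.001, "spin": 0},
    {"gripper": 0, "dx": 0, "dy": 0, "dz": 0.001, "spin": 0},
    {"gripper": 0, "dx": 0, "dy": 0, "dz": 0.0007, "spin": 0},
    {"gripper": 0, "dx": 0, "dy": 0, "dz": 0.0007, "spin": 0},
    {"gripper": 0, "dx": 0, "dy": 0, "dz": 0.0006, "spin": 0},
    {"gripper": 0, "dx": 0, "dy": 0, "dz": 0, "spin": 0},
    {"gripper": 0, "dx": 0, "dy": 0, "dz": 0, "spin": 0},
    {"gripper": 0, "dx": 0, "dy": 0, "dz": 0, "spin": 0}
  ]
}}

```text
time: 26.4
ee_pos: [0.4606, 0.3452, 0.0382]
eef_rot: [0.959, 0.284, 0.0, 0.0]
ft_force: [0.6, 0.3, -1.1]
width: 0.014
```

```bash
python3 - <<'E'
from h import *
delta([.461,.345,.0365])
E
```

```text
t 26.4 p [0.4606 0.3452 0.0382] yaw 33.04 z [ 1.e-04 -1.e-04 -1.e+00] F [ 0.55  0.32 -1.12] T [ 0.03  0.04 -0.01] w 0.014 q [-0.07  0.54 -0.81  1.75  0.44  1.05 -2.03]
tool delta [0.0003 0.0004 0.0017]
```

{"api": "arm_command", "payload": {
  "increments": [
    {"gripper": 0, "dx": 0, "dy": 0, "dz": 0.0005, "spin": 0},
    {"gripper": 0, "dx": 0, "dy": 0, "dz": 0.0005, "spin": 0},
    {"gripper": 0, "dx": 0, "dy": 0, "dz": 0.0004, "spin": 0},
    {"gripper": 0, "dx": 0, "dy": 0, "dz": 0.0003, "spin": 0},
    {"gripper": 0, "dx": 0, "dy": 0, "dz": 0, "spin": 0},
    {"gripper": 0, "dx": 0, "dy": 0, "dz": 0, "spin": 0},
    {"gripper": 0, "dx": 0, "dy": 0, "dz": 0, "spin": 0},
    {"gripper": 0, "dx": 0, "dy": 0, "dz": 0, "spin": 0}
  ]
}}

```text
time: 27.4
ee_pos: [0.4606, 0.3452, 0.0366]
eef_rot: [0.959, 0.284, 0.0, 0.0]
ft_force: [-0.8, 0.0, 1.7]
width: 0.0135
```

```bash
python3 - <<'E'
from h import *
delta([.461,.345,.0365])
E
```

```text
t 27.4 p [0.4606 0.3452 0.0366] yaw 33.03 z [ 1.e-04 -0.e+00 -1.e+00] F [-0.84  0.    1.65] T [-0.11  0.15  0.04] w 0.0135 q [-0.07  0.54 -0.81  1.75  0.44  1.04 -2.04]
tool delta [0.0002 0.0004 0.0001]
```

Contact came at the predicted height (force now +1.7 N instead of −1.2 N). I'm releasing.

{"api": "arm_command", "payload": {
  "increments": [
    {"gripper": 18, "dx": 0, "dy": 0, "dz": 0, "spin": 0},
    {"gripper": 22, "dx": 0, "dy": 0, "dz": 0, "spin": 0},
    {"gripper": 30, "dx": 0, "dy": 0, "dz": 0, "spin": 0},
    {"gripper": 45, "dx": 0, "dy": 0, "dz": 0, "spin": 0},
    {"gripper": 60, "dx": 0, "dy": 0, "dz": 0, "spin": 0},
    {"gripper": 60, "dx": 0, "dy": 0, "dz": 0, "spin": 0},
    {"gripper": 60, "dx": 0, "dy": 0, "dz": 0, "spin": 0},
    {"gripper": 60, "dx": 0, "dy": 0, "dz": 0, "spin": 0}
  ],
  "grip_force": 10
}}

```text
time: 28.4
ee_pos: [0.4606, 0.3452, 0.0365]
eef_rot: [0.959, 0.284, 0.0, 0.0]
ft_force: [-0.6, -1.0, -0.9]
width: 0.0518
```

{"api": "arm_command", "payload": {
  "increments": [
    {"gripper": 60, "dx": 0, "dy": 0, "dz": -0.005, "spin": 0},
    {"gripper": 60, "dx": 0, "dy": 0, "dz": -0.015, "spin": 0},
    {"gripper": 60, "dx": 0, "dy": 0, "dz": -0.03, "spin": 0},
    {"gripper": 60, "dx": 0, "dy": 0, "dz": -0.04, "spin": 0},
    {"gripper": 60, "dx": 0, "dy": 0, "dz": -0.04, "spin": 0},
    {"gripper": 60, "dx": 0, "dy": 0, "dz": -0.04, "spin": 0},
    {"gripper": 60, "dx": 0, "dy": 0, "dz": -0.03, "spin": 0},
    {"gripper": 60, "dx": 0, "dy": 0, "dz": 0, "spin": 0}
  ]
}}

```text
time: 29.4
ee_pos: [0.4611, 0.3463, 0.24]
eef_rot: [0.959, 0.284, 0.002, -0.001]
ft_force: [-0.1, -0.7, -0.8]
width: 0.0522
```

```bash
python3 - <<'E'
from h import *
st(); snap('side','s6'); snap('wrist','w6')
E
```

```text
t 29.4 p [0.4611 0.3463 0.24  ] yaw 33.05 z [ 0.0042  0.0026 -1.    ] F [-0.11 -0.74 -0.75] T [-0.03  0.02  0.03] w 0.0522 q [ 0.01  0.34 -0.91  1.54  0.27  1.4  -1.91]
```

View pics/s6.png

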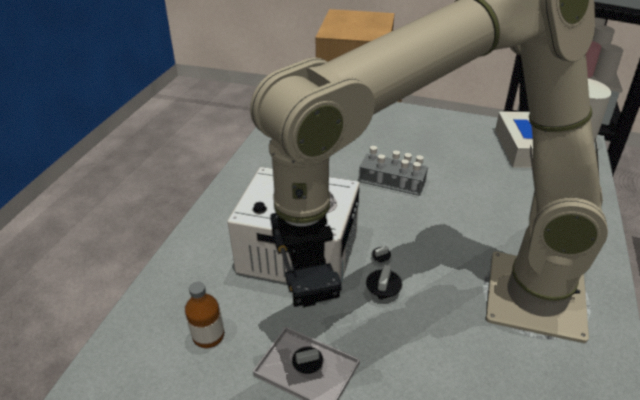

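View pics/w6.png

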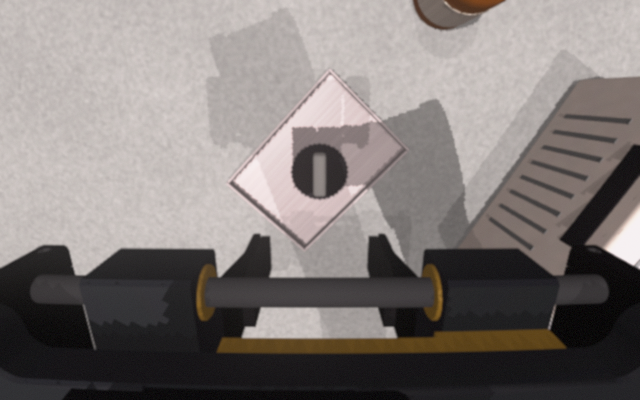

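The cap stands upright in the middle of the tray, at (307,360) in the side view and (320,171) in the wrist view. The bottle and rack are where they were. Handing in.

```bash
python3 - <<'E'
from h import *
print(proj('wrist',[[.4606,.3452,.0545]]))
job.close_job()
E
```

```text
[[319.09641681 175.30290762]]
the job is handed in; nothing more can be done
```

The cap is off the cooler's filler and standing upright on its seal near the middle of the steel tray. I handed the job in at about 29.5 s of the 64 s allowed.

- **Unlocking:** I pinched the bar and pressed the cap down about 4 mm (15–16 N). I turned it about 59° anticlockwise, probing upwards every 4–5° from about 30° on. The slot was found open at about 57°, and nothing in the readings suggested it met the stop.
- **Lifting:** The cap came free with only its own weight (about 1.3 N) on the wrist. The largest forces I read between moves were about 15.5 N down and 5 N sideways. Peaks during a move are not recorded.
- **Placing:** The seal touched the tray floor at the height I had calculated, with a force of about 1.7 N, before I opened the gripper.
- **Last checks:** The side and wrist pictures show the cap upright in the tray, with the gripper clear at 0.24 m. The bar showed about 4 pixels from where I predicted it in the wrist view; I read its position by eye.
- **Other items:** The bottle and tube rack look unmoved in the last side picture. The arm hid the stack of dishes in that picture, so I could not check it at the end. It was unmoved in the picture taken after the lift, and the arm did not go near it after that.

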